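# Wipe the offcuts off the fixture plate

## Robot

A 6-joint arm with a two-finger parallel gripper is mounted at the origin on the work surface. World frame = base frame: x ahead of the robot, y to its left, z up, the work surface at z = 0. Lengths are in m, angles in rad, forces in N, time in s.
With the tool pointing down it reaches from about 0.325 to 0.925 m from the base axis. Payload 3.1 kg.
Tool frame: the origin (TCP) lies at the very end of the fingers, on their centre line; the grasp point (between the pads) lies 19 mm behind it (r.grasp_offset is the z of the grasp point in the tool frame, in m); z points along the fingers, x is the direction in which the jaws open and shut, and the axes are right-handed (so a half turn about z gives the same grasp; the last joint's range is limited). The gripper opens to 85 mm and grips with 20 to 120 N. Pads are 22 mm wide; open, the fingers measure 114 mm over their backs; the gripper's body (76 mm by 85 mm) begins 54 mm behind the grasp point. The pads swing forward as they close: fully open they stand 13 mm farther back than shut.
Start: joints at [1.157, 0.217, 1.613, -0, 1.311, -0.112], TCP at [0.186, 0.597, 0.231] pointing down, gripper open.
Joint ranges: [-2.75, 2.75], [-0.78, 2.1], [0.31, 2.55], [-1.13, 4.27], [0.13, 2.63], [-2.58, 2.58]. Speed limits (rad/s): [2.79, 2.79, 3.14, 3.14, 3.14, 3.14].

## Interface

Orientations are given as a unit quaternion [w, x, y, z].
In Python, from rig import telemetry, cams, r gives the robot as it stands. The module is installed in compiled form; this text tells all that it offers.
- The arm moves only by the tool step_arm, never from a script. Its argument "deltas" is a list of rows, each a list of 7 numbers: the closure, from -1 (fully open) to 1 (shut), so that 0 is half open, then the shift along the tool's x, y, z in m, then the turn, a rotation vector about the tool's x, y, z in degrees. A call has 1 to 5 rows; each row shifts and turns the commanded pose from where the row before left it, along the tool's axes as they then stand; what a row does not reach is not made up. A row lasts 1/12 s, in which the tool goes at most 41.7 mm and 7.16 degrees, less where a joint would pass 70% of its speed; a pose out of reach is approached as far as the arm can. A call with a gripper value outside its range is refused whole. The fingers move at their own pace and stop on an object; "squeeze" is the grip in N (left out, the last holds). Time passes only in rows, so rows that do not move let the fingers close. It gives the time, the measured TCP pose, the force and the opening at its end, in the units of the state.
- telemetry.sense(): the state, without advancing time (a new reading comes with each control period).
- cams.camera(name): name is "side" or "top" or "wrist"; returns a dict with "img" (420x560x3 uint8, red, green, blue), "fx", "fy", "cx", "cy" (pixels), "R" (3x3) and "t" (3): a world point X has camera coordinates R X + t; the wrist camera has in their place "T_tool_cam" (4x4, takes a point from camera to tool coordinates, whose origin is the TCP and whose axes are the tool frame's). Camera axes: x right, y down, z forward; pixel columns grow to the right and rows downward; lengths in m; the calibration is good to about 2 mm. A picture is of the moment at which its call begins: read the wrist's pose just before it. There is no depth.
- r.hand_in(): hands the job in, once; it reports no verdict.
The state is a dict: "time_s": time; "q": joint angles; "dq": joint speeds; "joint_efforts": joint torques, N m; "eef_pos": TCP position; "tool_rot": TCP orientation; "force": force on the tool from outside, world axes, zero at the start; "torque": the same for the moment, N m; "opening": opening from 0.0 (shut) to 1.0 (fully open).
Only numpy, scipy, OpenCV 4.12 (cv2) and the standard library are available. Lean on these libraries where they do the work, as an engineer would, in place of code of your own. Each camera call takes 0.05 s, during which the arm holds its last target.

## Task

Clear the fixture plate for the next guitar body: take the scraper block by its handle and wipe all five wood offcuts off the plate into the blue chip tray beside it, without touching the offcuts with the gripper. Then lay the scraper back, sole down, on the bench where it was lying, and leave the bottle, tape and cork block alone.

Things in the scene. Friction and masses are not known exactly. Their poses are not given: they have to be found in the camera images.
- plate_top (a point): Centre of the top face of the aluminium fixture plate, fixed to the bench: 220 mm (its x) by 280 mm (its y), top face level, 45 mm above the bench, with thin dark seal lines that are flush. z up. The tray stands against one of its two 220 mm edges (at +y or -y, it varies) and the scraper lies off the other.
- tray: Blue open steel chip tray, fixed, 250 mm (its x, parallel to the plate's x) by 150 mm (its y), rim 38 mm high, so 7 mm below the plate's top; walls and floor 4 mm. Origin at the centre of its underside, on the bench. Its long wall stands 2 mm from the plate's edge: what is pushed over that edge falls in. Tray centre is 217 mm from the plate's centre.
- scraper_grip (a point): Grip point of the scraper block: on its centre line, 52 mm above its underside. The scraper lies on the bench, handle up: orange block with a black rubber sole 200 mm (its x) by 44 mm (its y), 26 mm high in all, and on top a straight black rib handle 130 mm long (x), 26 mm thick (y), whose top is 70 mm above the sole. Alike at both long sides, square to wipe with either; about 0.28 kg. z up.
- chip1_center (a point): Centre of a loose hardwood offcut, red-brown, oblong block 42 x 24 x 14 mm, about 12 g, lying on the plate. All five lie within 85 mm (plate x) and 80 mm (plate y) of the plate's centre.
- chip2_center (a point): Centre of a loose hardwood offcut, red-brown, stepped block 40 x 26 x 15 mm, about 12 g, lying on the plate. All five lie within 85 mm (plate x) and 80 mm (plate y) of the plate's centre.
- chip3_center (a point): Centre of a loose hardwood offcut, red-brown, stubby block 38 x 28 x 14 mm, about 12 g, lying on the plate. All five lie within 85 mm (plate x) and 80 mm (plate y) of the plate's centre.
- chip4_center (a point): Centre of a loose hardwood offcut, red-brown, skewed block about 40 x 30 x 16 mm, about 12 g, lying on the plate. All five lie within 85 mm (plate x) and 80 mm (plate y) of the plate's centre.
- chip5_center (a point): Centre of a loose hardwood offcut, red-brown, round hole-saw plug, 36 mm across, 15 mm thick, about 12 g, lying on the plate. All five lie within 85 mm (plate x) and 80 mm (plate y) of the plate's centre.
- bottle_c (a point): Bystander: white plastic bottle, 64 mm across, 170 mm high; point at half height.
- tape_c (a point): Bystander: roll of masking tape lying flat, 100 mm across, 25 mm high; point at its centre.
- cork_c (a point): Bystander: cork sanding block 60 x 110 x 30 mm; point at its centre.

How it is judged:
By the outcome, as a careful person would: the job done as asked, in the order asked, and still so for the second after the job is handed in, with the robot touching nothing.
It also fails if it takes over 54 s, if anything falls off the work surface, if the arm or the gripper's body presses on something with over 40 N, if the wrist force passes 120 N, or if a joint passes its speed limit or range.

## Working session

There is one attempt and no reset: what is moved stays moved. The work goes in short steps, Python scripts to look and compute and a tool call to move; the robot and the scene stay as the last step left them, time stands still between calls to the robot, and variables do not carry over. Pictures are saved under pics/ and viewed, and the job is handed in when it is done.

Besides the shell and the picture viewer there is one more tool, called after ">>>" as a command line: name --pt "numbers of a row" for each row, then --argument value for the rest. step_arm: Moves the arm, as the interface text tells. Its arguments: {"type":"object","properties":{"deltas":{"type":"array","items":{"type":"array","items":{"type":"number"}}},"squeeze":{"type":"number"}},"required":["deltas"]}

```bash
mkdir -p pics; python3 - <<'E'
from rig import telemetry,cams,r
import cv2
s=telemetry.sense();print(s)
for n in["top","side"]:
    c=cams.camera(n);cv2.imwrite(f"pics/{n}0.png",c["img"][:,:,::-1]);print(n,c["fx"],c["fy"],c["cx"],c["cy"],c["R"],c["t"])
E
```

```text
{'time_s': 0.0, 'q': array([ 1.15681167e+00,  2.17773998e-01,  1.61494649e+00, -4.46252632e-06,
        1.31128028e+00, -1.12237072e-01]), 'dq': array([ 4.60722527e-05,  4.91931585e-04,  2.02753901e-04,  9.68347528e-04,
       -4.78691975e-04, -1.88221094e-04]), 'joint_efforts': array([ 8.45063096e-04, -3.96832895e+01, -3.03860986e+01,  2.57691067e-05,
        9.61678801e-03, -1.17437601e-06]), 'eef_pos': array([0.18541432, 0.59600715, 0.2299495 ]), 'tool_rot': array([ 6.02529850e-04,  8.05352813e-01,  5.92794566e-01, -1.04245879e-03]), 'force': array([-0.03804554,  0.14338351, -0.74776703]), 'torque': array([-0.01022291, -0.02279279, -0.04801652]), 'opening': 0.9972116121173166}
top 477.95206560507296 477.95206560507296 275.7550514361721 210.30567792237804 [[ 0.03696995 -0.99931539 -0.00140754]
 [-0.97853011 -0.03591513 -0.20295057]
 [ 0.20276107  0.0088804  -0.97918797]] [-0.01726698  0.66741884  1.60541398]
side 507.446090173458 507.446090173458 283.11291297513856 205.26758065504495 [[ 0.93411757 -0.35695791  0.00232878]
 [-0.19126336 -0.50600112 -0.84105956]
 [ 0.30140123  0.7852031  -0.54093751]] [-0.5925183   0.18150016  1.22364719]
```

View pics/top0.png

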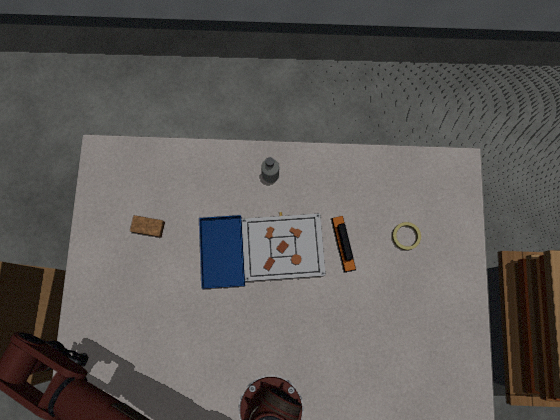

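View pics/side0.png

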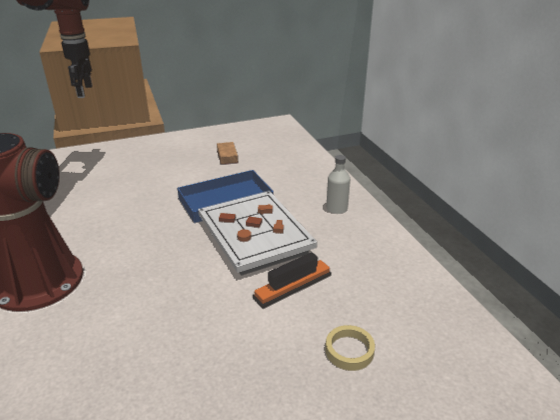

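```bash
python3 - <<'E'
import cv2
i=cv2.imread("pics/top0.png")[195:305,190:370];cv2.imwrite("pics/top0c.png",cv2.resize(i,None,fx=4.4,fy=4.4,interpolation=cv2.INTER_CUBIC))
i=cv2.imread("pics/side0.png")[160:310,170:345];cv2.imwrite("pics/side0c.png",cv2.resize(i,None,fx=4,fy=4,interpolation=cv2.INTER_CUBIC))
E
```

```text
(no output)
```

View pics/top0c.png

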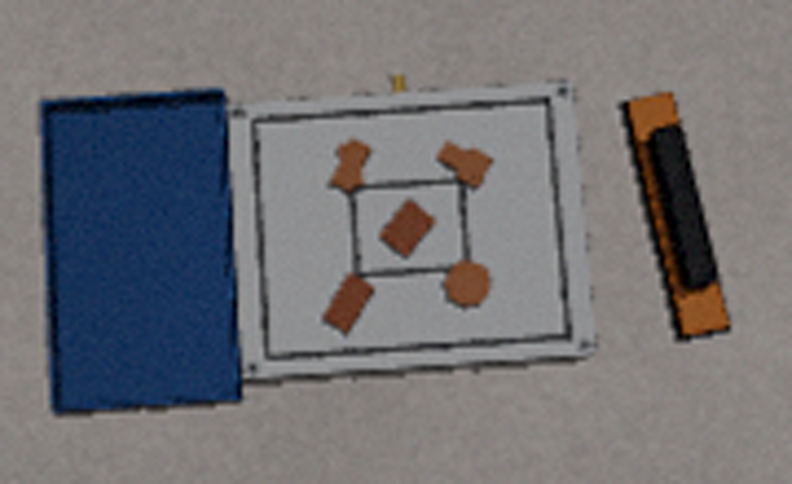

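View pics/side0c.png

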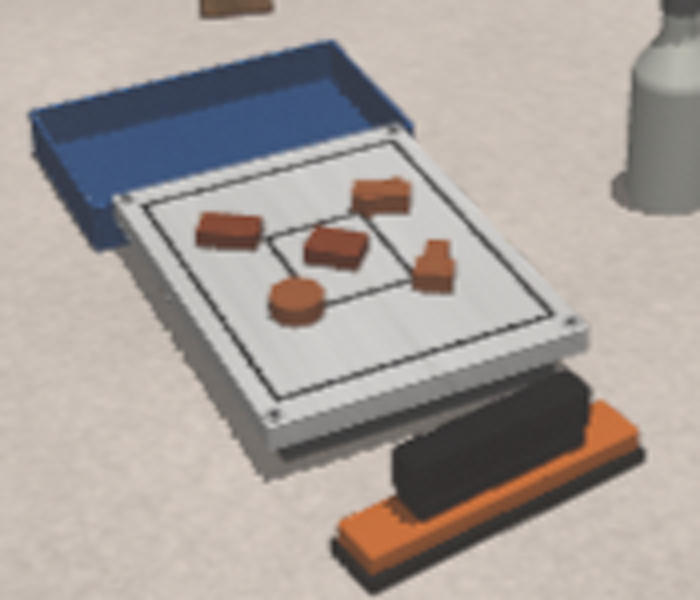

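```bash
cat >h.py <<'E'
import numpy as np
from rig import telemetry,cams,r
def ray(c,u,v,z):
    R=np.array(c["R"]);t=np.array(c["t"])
    d=R.T@np.array([(u-c["cx"])/c["fx"],(v-c["cy"])/c["fy"],1]);o=-R.T@t
    return o+d*(z-o[2])/d[2]
E
python3 - <<'E'
from h import *
T=cams.camera("top");S=cams.camera("side")
np.set_printoptions(precision=4,suppress=True)
t=lambda p,z:ray(T,190+(p[0]+.5)/4.4-.5,195+(p[1]+.5)/4.4-.5,z)
s=lambda p,z:ray(S,170+(p[0]+.5)/4-.5,160+(p[1]+.5)/4-.5,z)
def rep(n,P):
    P=np.array(P)[:,:2];print(n,P.tolist(),'c',P.mean(0))
    e=np.roll(P,-1,0)-P;print('  len',np.linalg.norm(e,axis=1),'ang',np.degrees(np.arctan2(e[:,1],e[:,0])))
rep('plateT',[t(p,.045) for p in [(238,113),(562,91),(584,345),(252,368)]])
rep('plateS',[s(p,.045) for p in [(125,198),(393,130),(571,321),(274,413)]])
rep('scrT',[t(p,.026) for p in [(628,101),(672,92),(730,328),(688,337)]])
rep('scrS',[s(p,.026) for p in [(340,522),(375,557),(638,440),(605,403)]])
rep('handT',[t(p,.07) for p in [(652,129),(680,124),(716,285),(686,291)]])
rep('trayT',[t(p,.038) for p in [(41,101),(223,91),(241,402),(54,413)]])
for n,p in dict(a=(351,165),b=(466,165),c=(406,228),d=(348,304),e=(467,283)).items():print(n,t(p,.06))
print('bump',t((399,83),.03),'bottle',ray(T,270,180,0.0),ray(T,269,162,.17), 'sideb',ray(S,338,208,0))
E
```

```text
plateT [[0.6322327410894837, 0.11949360432107627], [0.6598111590316629, -0.14041575710961124], [0.45705040859712914, -0.16162106686430386], [0.42951799602005275, 0.09823598861762271]] c [ 0.5447 -0.0211]
  len [0.2614 0.2039 0.2613 0.2038] ang [ -83.9431 -174.0295   96.048     5.9864]
plateS [[0.4285017675451922, 0.10078200515088231], [0.6326163535214997, 0.12077423227441209], [0.6604659634915748, -0.13946565508408937], [0.4578000618442465, -0.16083977963682583]] c [ 0.5448 -0.0197]
  len [0.2051 0.2617 0.2038 0.2633] ang [   5.5941  -83.8917 -173.9796   96.3898]
scrT [[0.6572786290912133, -0.1957649852027589], [0.6660582947195774, -0.23147743435881873], [0.4762617045037787, -0.27927622488416187], [0.46789834298741284, -0.2459236947860316]] c [ 0.5669 -0.2381]
  len [0.0368 0.1957 0.0344 0.1959] ang [ -76.1881 -165.8645  104.077    14.8346]
scrS [[0.4708125205439899, -0.24543643468577858], [0.48012394298190875, -0.27966809948278937], [0.6609083165402967, -0.24017292098808796], [0.656968614160089, -0.20106255221798486]] c [ 0.5672 -0.2416]
  len [0.0355 0.185  0.0393 0.1914] ang [ -74.783    12.3235   95.7522 -166.5926]
handT [[0.6268298949494318, -0.21008402489583922], [0.6316578063678397, -0.23216255223722654], [0.5053376433391862, -0.2611731260685565], [0.4998081460694417, -0.23787546384919953]] c [ 0.5659 -0.2353]
  len [0.0226 0.1296 0.0239 0.13  ] ang [ -77.6653 -167.0658  103.3516   12.3414]
trayT [[0.6375185569335056, 0.27968050275431605], [0.6511448119873673, 0.13307247651058252], [0.4031782243542542, 0.10600823053065139], [0.38924468787747624, 0.2521564373491681]] c [0.5203 0.1927]
  len [0.1472 0.2494 0.1468 0.2498] ang [ -84.69   -173.7711   95.446     6.3261]
a [0.5909 0.0267 0.06  ]
b [ 0.5943 -0.0644  0.06  ]
c [ 0.5423 -0.0186  0.06  ]
d [0.481  0.0247 0.06  ]
e [ 0.5008 -0.0678  0.06  ]
bump [ 0.6646 -0.009   0.03  ] bottle [0.7953 0.0334 0.    ] [0.8112 0.0352 0.17  ] sideb [0.8201 0.0328 0.    ]
```

>>> step_arm --pt "-1 0 0 0 0 0 -6.1" --pt "-1 0 0 0 0 0 -6.1" --pt "-1 0 0 0 0 0 -6.1" --pt "-1 0 0 0 0 0 -6.1" --pt "-1 0 0 0 0 0 -6.1" --squeeze 60

```text
time_s: 0.62
eef_pos: [0.1856, 0.5965, 0.2309]
tool_rot: [0.0, 0.619, 0.785, -0.0]
force: [-0.6, -0.2, -0.2]
opening: 0.998
```

>>> step_arm --pt "-1 -0.015 0.003 0 0 0 0" --pt "-1 -0.03 0.006 0 0 0 0" --pt "-1 -0.035 0.007 0 0 0 0" --pt "-1 -0.035 0.007 0 0 0 0" --pt "-1 -0.035 0.007 0 0 0 0"

```text
time_s: 1.03
eef_pos: [0.2493, 0.4561, 0.2309]
tool_rot: [0.0, 0.621, 0.784, -0.0]
force: [0.3, 0.6, 0.2]
opening: 1.002
```

>>> step_arm --pt "-1 -0.035 0.007 0 0 0 0" --pt "-1 -0.035 0.007 0 0 0 0" --pt "-1 -0.035 0.007 0 0 0 0" --pt "-1 -0.035 0.007 0 0 0 0" --pt "-1 -0.035 0.007 0 0 0 0"

```text
time_s: 1.45
eef_pos: [0.3235, 0.2936, 0.2312]
tool_rot: [0.0, 0.621, 0.784, 0.0]
force: [1.4, 0.1, 0.5]
opening: 0.997
```

>>> step_arm --pt "-1 -0.035 0.007 0 0 0 0" --pt "-1 -0.035 0.007 0 0 0 0" --pt "-1 -0.035 0.007 0 0 0 0" --pt "-1 -0.035 0.007 0 0 0 0" --pt "-1 -0.035 0.007 0 0 0 0"

```text
time_s: 1.87
eef_pos: [0.3976, 0.1312, 0.2314]
tool_rot: [0.0, 0.621, 0.784, 0.0]
force: [1.4, 0.2, 0.1]
opening: 1.003
```

>>> step_arm --pt "-1 -0.035 0.007 0 0 0 0" --pt "-1 -0.035 0.007 0 0 0 0" --pt "-1 -0.035 0.007 0 0 0 0" --pt "-1 -0.035 0.007 0 0 0 0" --pt "-1 -0.035 0.007 0 0 0 0"

```text
time_s: 2.28
eef_pos: [0.4717, -0.0313, 0.2313]
tool_rot: [0.0, 0.621, 0.784, 0.0]
force: [0.6, -0.2, 0.5]
opening: 1.0
```

>>> step_arm --pt "-1 -0.035 0.007 0 0 0 0" --pt "-1 -0.03 0.007 0 0 0 0" --pt "-1 -0.025 0.007 0 0 0 0" --pt "-1 -0.01 0.004 0 0 0 0" --pt "-1 0 0 0 0 0 0"

```text
time_s: 2.7
eef_pos: [0.5194, -0.123, 0.2311]
tool_rot: [0.0, 0.622, 0.783, -0.0]
force: [1.2, -0.5, 0.1]
opening: 1.001
```

>>> step_arm --pt "-0.5 -0.025 0.004 0 0 0 0" --pt "-0.5 -0.035 0.006 0 0 0 0" --pt "-0.5 -0.035 0.006 0 0 0 0" --pt "-0.5 -0.02 0.003 0 0 0 0" --pt "-0.5 -0.006 0.001 0 0 0 0"

```text
time_s: 3.12
eef_pos: [0.5662, -0.2356, 0.2312]
tool_rot: [0.0, 0.622, 0.783, -0.0]
force: [0.5, 0.1, -0.1]
opening: 0.751
```

>>> step_arm --pt "-0.5 0 0 0 0 0 0" --pt "-0.5 0 0 0 0 0 0"

```text
time_s: 3.28
eef_pos: [0.5651, -0.2326, 0.2309]
tool_rot: [-0.001, 0.621, 0.784, 0.0]
force: [-1.0, -0.0, 0.2]
opening: 0.748
```

```bash
python3 - <<'E'
from h import *
import cv2
s=telemetry.sense();c=cams.camera("wrist")
print(s["eef_pos"],s["tool_rot"],s["opening"],s["q"],{k:v for k,v in c.items() if k!="img"})
cv2.imwrite("pics/w1.png",c["img"][:,:,::-1])
E
```

```text
[ 0.5651491  -0.23256533  0.23091125] [-1.07089359e-03  6.20794329e-01  7.83972676e-01  3.11721290e-04] 0.7482028524988495 [-5.05668303e-01  1.89362782e-01  1.64651314e+00  9.99313654e-04
  1.30772804e+00 -2.30800980e+00] {'fx': 330.5693768587274, 'fy': 330.5693768587274, 'cx': 279.4676939562123, 'cy': 210.7949793789229, 'T_tool_cam': array([[ 9.99999933e-01, -2.29288499e-04, -2.86780793e-04,
        -2.23007301e-06],
       [ 3.09508940e-04,  9.46594500e-01,  3.22426360e-01,
        -8.34724392e-02],
       [ 1.97536465e-04, -3.22426427e-01,  9.46594507e-01,
        -1.42691960e-01],
       [ 0.00000000e+00,  0.00000000e+00,  0.00000000e+00,
         1.00000000e+00]])}
```

View pics/w1.png

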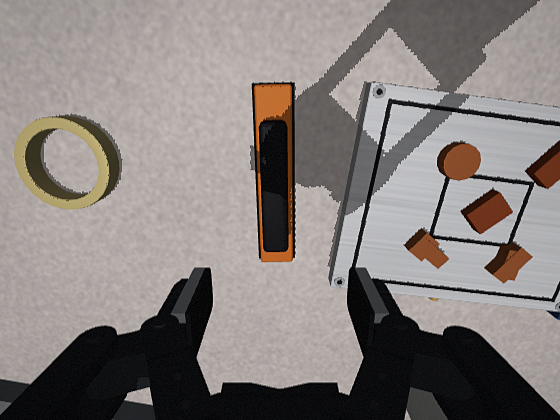

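```bash
cat >>h.py <<'E'
from scipy.spatial.transform import Rotation as Ro
def wray(c,s,u,v,z):
    q=s["tool_rot"];A=Ro.from_quat([q[1],q[2],q[3],q[0]]).as_matrix()
    M=c["T_tool_cam"];o=A@M[:3,3]+s["eef_pos"]
    d=A@M[:3,:3]@np.array([(u-c["cx"])/c["fx"],(v-c["cy"])/c["fy"],1])
    return o+d*(z-o[2])/d[2]
def rep(n,P):
    P=np.array(P)[:,:2];print(n,'c',P.mean(0))
    e=np.roll(P,-1,0)-P;print('  len',np.linalg.norm(e,axis=1),'ang',np.degrees(np.arctan2(e[:,1],e[:,0])))
np.set_printoptions(precision=4,suppress=True)
E
python3 - <<'E'
from h import *
import cv2
s=telemetry.sense();c=cams.camera("wrist")
w=lambda p,z:wray(c,s,*p,z)
rep('hand',[w(p,.07) for p in [(260,122),(287,122),(288,250),(264,251)]])
rep('orange',[w(p,.026) for p in [(253,84),(294,83),(295,261),(260,261)]])
for p in [(378,91),(339,282)]: print('screw',w(p,.045))
i=c["img"][70:280,220:330,::-1];cv2.imwrite("pics/w1c.png",cv2.resize(i,None,fx=2.8,fy=2.8,interpolation=cv2.INTER_CUBIC))
E
```

```text
hand c [ 0.5654 -0.2366]
  len [0.024  0.1253 0.0243 0.1264] ang [ 103.2587   14.1469  -74.1517 -165.9853]
orange c [ 0.5658 -0.2361]
  len [0.0403 0.1947 0.041  0.1938] ang [ 104.5728   14.4194  -76.7817 -165.7863]
screw [ 0.4563 -0.1631  0.045 ]
screw [ 0.6601 -0.1404  0.045 ]
```

View pics/w1c.png

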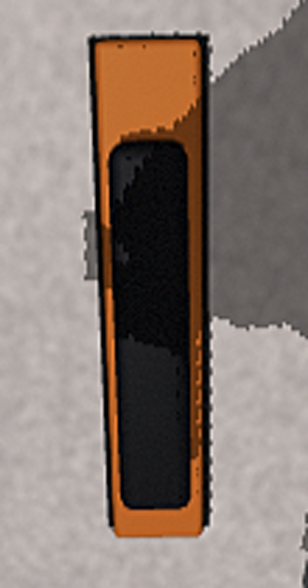

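>>> step_arm --pt "-0.5 -0.003 0 0.02 0 0 0" --pt "-0.5 0 0 0.035 0 0 0" --pt "-0.5 0 0 0.035 0 0 0" --pt "-0.5 0 0 0.02 0 0 0" --pt "-0.5 0 0 0.005 0 0 0"

```text
time_s: 3.8
eef_pos: [0.5625, -0.2337, 0.1111]
tool_rot: [-0.005, 0.621, 0.784, -0.001]
force: [-0.7, 1.0, -1.4]
opening: 0.749
```

>>> step_arm --pt "-0.5 0 0 0 0 0 0" --pt "-0.5 0 0 0 0 0 0"

```text
time_s: 3.97
eef_pos: [0.5671, -0.2369, 0.1176]
tool_rot: [0.001, 0.621, 0.784, 0.0]
force: [0.3, 0.0, 0.2]
opening: 0.749
```

```bash
python3 - <<'E'
from h import *
import cv2
s=telemetry.sense();c=cams.camera("wrist")
print(s["eef_pos"],s["tool_rot"],s["q"],s["force"])
cv2.imwrite("pics/w2.png",c["img"][:,:,::-1])
E
```

```text
[ 0.5671 -0.2369  0.1176] [0.0007 0.6207 0.784  0.0002] [-0.5099  0.3112  1.7247  0.0001  1.1042 -2.3122] [0.3107 0.0358 0.2328]
```

View pics/w2.png

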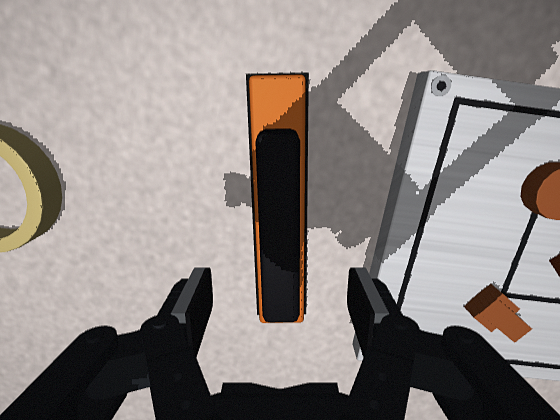

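>>> step_arm --pt "-0.5 0 -0.001 0.015 0 0 0" --pt "-0.5 0 0 0.02 0 0 0" --pt "-0.5 0 0 0.02 0 0 0" --pt "-0.5 0 0 0.015 0 0 0" --pt "-0.5 0 0 0.009 0 0 0"

```text
time_s: 4.43
eef_pos: [0.5663, -0.2378, 0.038]
tool_rot: [0.001, 0.621, 0.784, 0.0]
force: [-0.4, 1.1, -0.1]
opening: 0.752
```

>>> step_arm --pt "-0.5 0 0 0.004 0 0 0" --pt "-0.5 0 0 0 0 0 0" --pt "-0.5 0 0 0 0 0 0"

```text
time_s: 4.68
eef_pos: [0.5666, -0.2382, 0.0348]
tool_rot: [0.001, 0.621, 0.784, 0.0]
force: [0.4, 0.4, -0.1]
opening: 0.748
```

>>> step_arm --pt "-0.2 0.0015 0 0.001 0 0 0" --pt "0.2 0 0 0 0 0 0" --pt "0.5 0 0 0 0 0 0" --pt "0.8 0 0 0 0 0 0" --pt "1 0 0 0 0 0 0" --squeeze 70

```text
time_s: 5.1
eef_pos: [0.5657, -0.2365, 0.0333]
tool_rot: [0.001, 0.621, 0.784, 0.0]
force: [-0.5, -0.8, 4.1]
opening: 0.298
```

>>> step_arm --pt "1 0 0 0 0 0 0" --pt "1 0 0 0 0 0 0" --pt "1 0 0 0 0 0 0"

```text
time_s: 5.35
eef_pos: [0.5657, -0.2365, 0.0333]
tool_rot: [0.001, 0.621, 0.784, 0.0]
force: [-0.5, 1.0, 4.5]
opening: 0.296
```

>>> step_arm --pt "1 0 0 -0.01 0 0 0" --pt "1 0 0 -0.02 0 0 0" --pt "1 0 0 -0.03 0 0 0" --pt "1 0 0 -0.025 0 0 0" --pt "1 0 0 -0.01 0 0 0"

```text
time_s: 5.77
eef_pos: [0.5665, -0.2368, 0.1305]
tool_rot: [0.002, 0.621, 0.784, 0.0]
force: [1.2, -0.7, -1.8]
opening: 0.294
```

>>> step_arm --pt "1 0 0 0 0 0 0"

```text
time_s: 5.85
eef_pos: [0.5669, -0.237, 0.1303]
tool_rot: [0.003, 0.621, 0.784, 0.0]
force: [0.6, -0.4, -4.2]
opening: 0.294
```

```bash
python3 - <<'E'
from h import *
import cv2
s=telemetry.sense();c=cams.camera("wrist")
print(s["time_s"],s["eef_pos"],s["tool_rot"],s["opening"],s["q"],s["force"],s["torque"])
cv2.imwrite("pics/w3.png",c["img"][:,:,::-1])
c=cams.camera("side");cv2.imwrite("pics/s3.png",cv2.resize(c["img"][130:330,150:380,::-1],None,fx=3,fy=3))
E
```

```text
5.85 [ 0.5669 -0.237   0.1303] [0.0029 0.6211 0.7837 0.0005] 0.29420399911072836 [-0.5102  0.293   1.7212  0.0001  1.1216 -2.3116] [ 0.5773 -0.4481 -4.1756] [-0.0046 -0.0559  0.006 ]
```

View pics/w3.png

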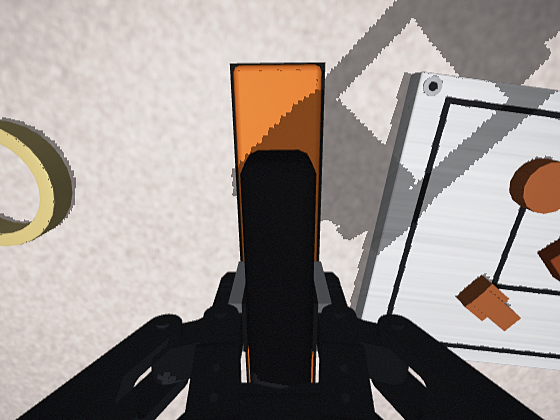

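View pics/s3.png

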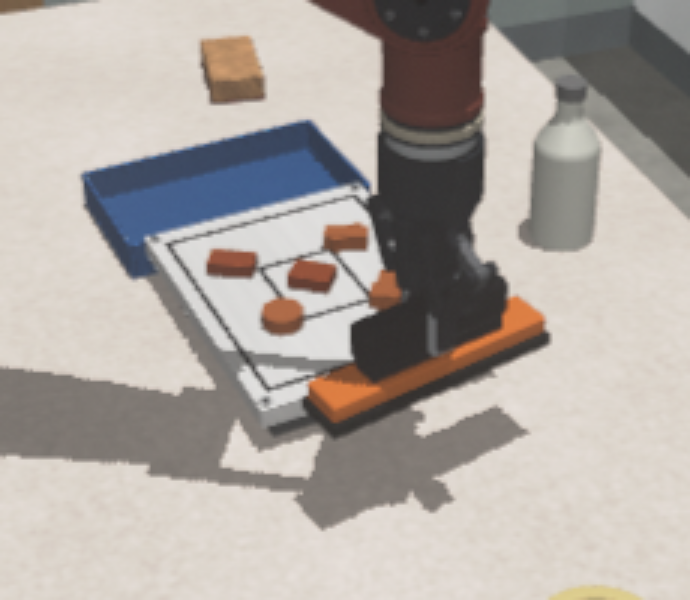

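>>> step_arm --pt "1 0 0 0 0 0 3.6" --pt "1 0 0 0 0 0 3.6" --pt "1 0.015 0 0 0 0 0" --pt "1 0.03 0 0 0 0 0" --pt "1 0.03 0 0 0 0 0"

```text
time_s: 6.37
eef_pos: [0.5553, -0.1602, 0.1246]
tool_rot: [-0.002, 0.67, 0.743, -0.001]
force: [0.2, 1.3, -3.2]
opening: 0.295
```

>>> step_arm --pt "1 0.02 0 0 0 0 0" --pt "1 0.0085 0 0 0 0 0" --pt "1 0 0 0.01 0 0 0" --pt "1 0 0 0.015 0 0 0" --pt "1 0 0 0.01 0 0 0"

```text
time_s: 6.78
eef_pos: [0.5532, -0.1333, 0.0899]
tool_rot: [-0.001, 0.669, 0.743, -0.001]
force: [-0.1, 0.2, -3.9]
opening: 0.301
```

>>> step_arm --pt "1 0 0 0.005 0 0 0" --pt "1 0 0 0.005 0 0 0" --pt "1 0 0 0 0 0 0"

```text
time_s: 7.03
eef_pos: [0.5532, -0.1335, 0.0805]
tool_rot: [-0.001, 0.669, 0.743, -0.001]
force: [-0.2, 0.1, -3.9]
opening: 0.297
```

```bash
python3 - <<'E'
from h import *
import cv2
s=telemetry.sense()
q=s["tool_rot"];A=Ro.from_quat([q[1],q[2],q[3],q[0]]).as_matrix()
print(s["time_s"],s["eef_pos"],A,s["opening"],s["force"],s["torque"])
c=cams.camera("side");cv2.imwrite("pics/s4.png",cv2.resize(c["img"][130:330,150:380,::-1],None,fx=3,fy=3))
E
```

```text
7.0333 [ 0.5532 -0.1335  0.0805] [[-0.1039  0.9946 -0.0027]
 [ 0.9946  0.1039  0.0009]
 [ 0.0012 -0.0026 -1.    ]] 0.2967205782368342 [-0.2381  0.1208 -3.8557] [ 0.0249  0.024  -0.0005]
```

View pics/s4.png

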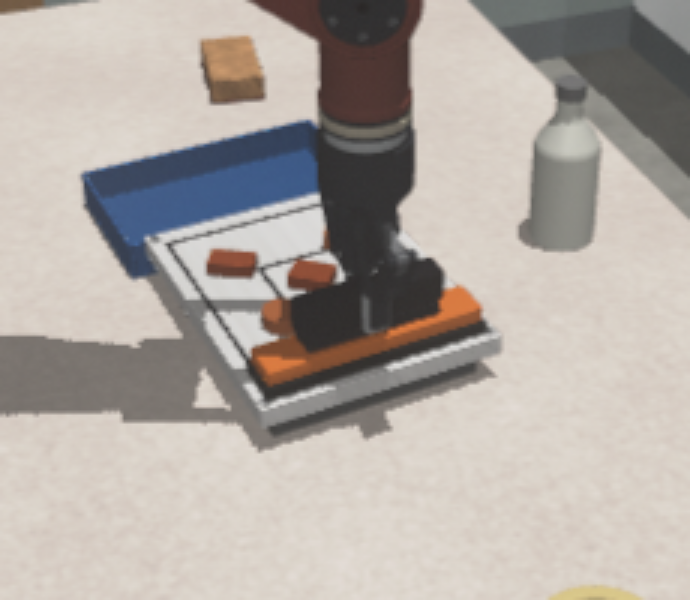

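>>> step_arm --pt "1 0 0.003 0.001 0 0 0" --pt "1 0 0 0 0 0 0"

```text
time_s: 7.25
eef_pos: [0.5585, -0.1334, 0.0821]
tool_rot: [0.001, 0.669, 0.743, 0.0]
force: [-0.7, -0.3, -2.6]
opening: 0.293
```

>>> step_arm --pt "1 0 0 0.001 0 0 0" --pt "1 0 0 0 0 0 0"

```text
time_s: 7.42
eef_pos: [0.5576, -0.133, 0.0808]
tool_rot: [0.0, 0.669, 0.743, 0.0]
force: [0.0, 0.1, -2.8]
opening: 0.292
```

>>> step_arm --pt "1 0 0 0.0015 0 0 0" --pt "1 0 0 0 0 0 0" --pt "1 0 0 0 0 0 0"

```text
time_s: 7.67
eef_pos: [0.5571, -0.1328, 0.0788]
tool_rot: [-0.0, 0.669, 0.743, -0.0]
force: [-0.6, 0.3, -3.1]
opening: 0.294
```

>>> step_arm --pt "1 0 0 0.001 0 0 0" --pt "1 0 0 0 0 0 0"

```text
time_s: 7.83
eef_pos: [0.5574, -0.1329, 0.0783]
tool_rot: [0.0, 0.669, 0.743, 0.0]
force: [-1.1, -0.4, 0.6]
opening: 0.294
```

>>> step_arm --pt "1 0.005 0 0 0 0 0" --pt "1 0.01 0 0 0 0 0" --pt "1 0.01 0 0 0 0 0" --pt "1 0.01 0 0 0 0 0" --pt "1 0.01 0 0 0 0 0"

```text
time_s: 8.25
eef_pos: [0.5529, -0.0872, 0.0783]
tool_rot: [0.001, 0.669, 0.743, 0.0]
force: [0.7, -2.4, 2.9]
opening: 0.301
```

>>> step_arm --pt "1 0.01 0 0 0 0 0" --pt "1 0.01 0 0 0 0 0" --pt "1 0.01 0 0 0 0 0" --pt "1 0.01 0 0 0 0 0" --pt "1 0.01 0 0 0 0 0"

```text
time_s: 8.67
eef_pos: [0.5478, -0.0377, 0.0784]
tool_rot: [0.001, 0.669, 0.743, 0.0]
force: [1.1, -0.4, 0.3]
opening: 0.296
```

```bash
python3 - <<'E'
from h import *
import cv2
s=telemetry.sense()
print(s["time_s"],s["eef_pos"],s["tool_rot"],s["opening"],s["force"],s["torque"])
c=cams.camera("side");a=cv2.resize(c["img"][150:290,160:350,::-1],None,fx=3,fy=3)
c=cams.camera("top");b=cv2.resize(c["img"][195:305,190:370,::-1],(570,348))
cv2.imwrite("pics/s5.png",a);cv2.imwrite("pics/t5.png",b)
E
```

```text
8.6667 [ 0.5478 -0.0377  0.0784] [0.0007 0.669  0.7433 0.0001] 0.29624032530837113 [ 1.0814 -0.3595  0.332 ] [-0.0973 -0.0068  0.0543]
```

View pics/s5.png

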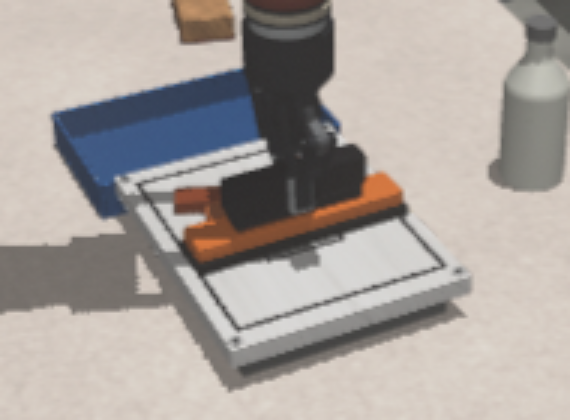

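View pics/t5.png

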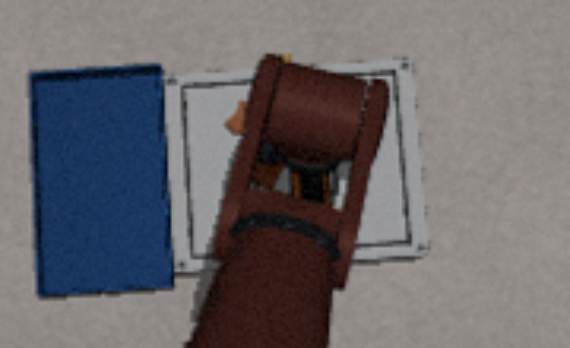

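>>> step_arm --pt "1 0.005 0 0 0 0 0" --pt "1 0.01 0 0 0 0 0" --pt "1 0.01 0 0 0 0 0" --pt "1 0.01 0 0 0 0 0" --pt "1 0.01 0 0 0 0 0"

```text
time_s: 9.18
eef_pos: [0.5432, 0.0062, 0.0783]
tool_rot: [0.001, 0.669, 0.743, -0.0]
force: [0.6, -3.5, 5.8]
opening: 0.295
```

>>> step_arm --pt "1 0.01 0 0 0 0 0" --pt "1 0.01 0 0 0 0 0" --pt "1 0.01 0 0 0 0 0"

```text
time_s: 9.43
eef_pos: [0.5399, 0.0365, 0.0783]
tool_rot: [0.001, 0.669, 0.743, -0.0]
force: [1.0, -0.8, -0.4]
opening: 0.297
```

```bash
python3 - <<'E'
from h import *
import cv2
s=telemetry.sense()
print(s["time_s"],s["eef_pos"],s["tool_rot"],s["opening"],s["force"],s["torque"])
c=cams.camera("side");a=cv2.resize(c["img"][150:290,160:350,::-1],None,fx=3,fy=3)
c=cams.camera("top");b=cv2.resize(c["img"][195:305,190:370,::-1],(570,348))
cv2.imwrite("pics/s6.png",a);cv2.imwrite("pics/t6.png",b)
E
```

```text
9.4333 [0.5399 0.0365 0.0783] [ 0.0008  0.6691  0.7432 -0.0001] 0.29654374821919793 [ 1.0205 -0.7593 -0.3874] [ 0.0878 -0.0153  0.0052]
```

View pics/s6.png

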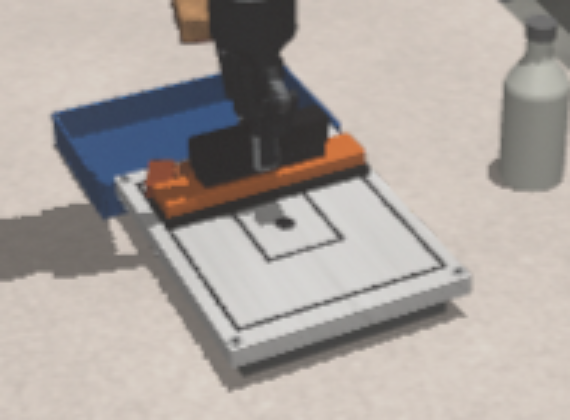

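View pics/t6.png

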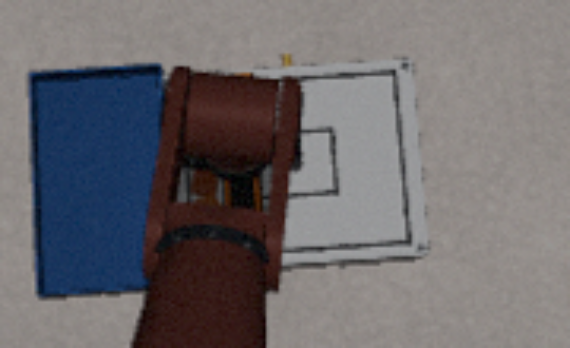

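>>> step_arm --pt "1 0.005 0 0 0 0 0" --pt "1 0.01 0 0 0 0 0" --pt "1 0.01 0 0 0 0 0" --pt "1 0.01 0 0 0 0 0" --pt "1 0.01 0 0 0 0 0"

```text
time_s: 9.95
eef_pos: [0.5351, 0.0811, 0.0783]
tool_rot: [0.001, 0.669, 0.743, -0.0]
force: [0.4, -10.1, 15.7]
opening: 0.298
```

>>> step_arm --pt "1 0.01 0 0 0 0 0" --pt "1 0.01 0 0 0 0 0" --pt "1 0.01 0 0 0 0 0" --pt "1 0.01 0 0 0 0 0" --pt "1 0.01 0 0 0 0 0"

```text
time_s: 10.37
eef_pos: [0.5294, 0.1309, 0.0781]
tool_rot: [0.001, 0.669, 0.743, -0.001]
force: [0.8, -5.4, 5.9]
opening: 0.297
```

```bash
python3 - <<'E'
from h import *
import cv2
s=telemetry.sense()
print(s["time_s"],s["eef_pos"],s["tool_rot"],s["opening"],s["force"],s["torque"],s["q"])
c=cams.camera("side");a=cv2.resize(c["img"][150:290,160:350,::-1],None,fx=3,fy=3)
c=cams.camera("wrist");b=c["img"][:,:,::-1]
cv2.imwrite("pics/s7.png",a);cv2.imwrite("pics/w7.png",b)
E
```

```text
10.3667 [0.5294 0.1309 0.0781] [ 0.0006  0.6688  0.7434 -0.0006] 0.2965551775921974 [ 0.7618 -5.4045  5.8602] [-1.2031 -0.0889  0.0294] [ 0.1146  0.2344  1.9092 -0.002   0.9982 -1.5606]
```

View pics/s7.png

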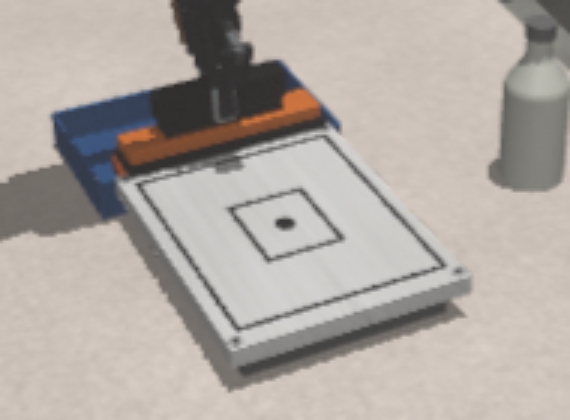

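View pics/w7.png

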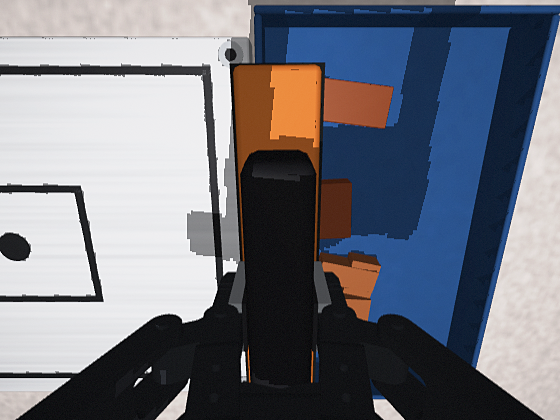

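>>> step_arm --pt "1 0.006 0 0 0 0 0" --pt "1 0.008 0 0 0 0 0" --pt "1 0.006 0 0 0 0 0" --pt "1 0 0 0 0 0 0"

```text
time_s: 10.8
eef_pos: [0.5244, 0.1525, 0.0756]
tool_rot: [-0.003, 0.669, 0.743, -0.001]
force: [-0.0, -0.4, -3.5]
opening: 0.296
```

```bash
python3 - <<'E'
from h import *
import cv2
s=telemetry.sense()
print(s["time_s"],s["eef_pos"],s["tool_rot"],s["opening"],s["force"],s["torque"])
c=cams.camera("wrist");b=c["img"][:,:,::-1]
cv2.imwrite("pics/w8.png",b)
c=cams.camera("side");a=cv2.resize(c["img"][150:290,160:350,::-1],None,fx=3,fy=3)
cv2.imwrite("pics/s8.png",a)
E
```

```text
10.8 [0.5244 0.1525 0.0756] [-0.0026  0.6688  0.7434 -0.0013] 0.29556385000625107 [-0.0123 -0.3748 -3.4657] [ 0.0025 -0.0265  0.0237]
```

View pics/w8.png

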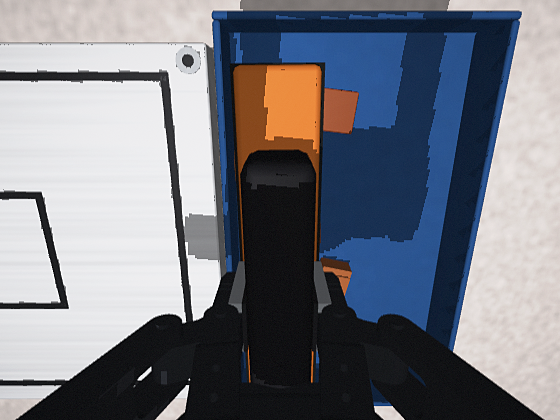

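View pics/s8.png

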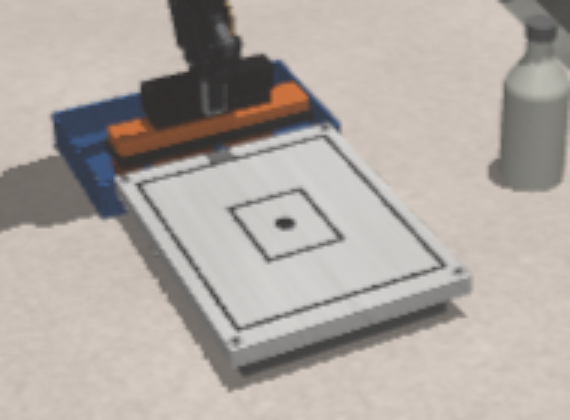

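>>> step_arm --pt "1 0 0 -0.01 0 0 0" --pt "1 0 0 -0.025 0 0 0" --pt "1 0 0 -0.03 0 0 0" --pt "1 0 0 -0.025 0 0 0" --pt "1 0 0 -0.01 0 0 0"

```text
time_s: 11.32
eef_pos: [0.53, 0.1509, 0.1827]
tool_rot: [0.002, 0.669, 0.743, 0.003]
force: [0.8, 0.7, -2.0]
opening: 0.296
```

>>> step_arm --pt "1 -0.02 0 0 0 0 0" --pt "1 -0.03 0 0 0 0 0" --pt "1 -0.035 0 0 0 0 0" --pt "1 -0.035 0 0 0 0 0" --pt "1 -0.035 0 0 0 0 0"

```text
time_s: 11.73
eef_pos: [0.5428, -0.0048, 0.1771]
tool_rot: [-0.001, 0.669, 0.743, -0.0]
force: [0.1, 0.8, -2.7]
opening: 0.297
```

```bash
python3 - <<'E'
from h import *
import cv2
s=telemetry.sense()
print(s["time_s"],s["eef_pos"],s["tool_rot"],s["opening"],s["force"],s["torque"])
c=cams.camera("top");b=cv2.resize(c["img"][195:305,190:370,::-1],(720,440))
cv2.imwrite("pics/t9.png",b)
c=cams.camera("side");a=cv2.resize(c["img"][140:290,160:350,::-1],None,fx=3,fy=3)
cv2.imwrite("pics/s9.png",a)
E
```

```text
11.7333 [ 0.5428 -0.0048  0.1771] [-0.0006  0.6689  0.7433 -0.0003] 0.29694448685861025 [ 0.1191  0.7767 -2.7388] [ 0.0521 -0.0385 -0.0085]
```

View pics/t9.png

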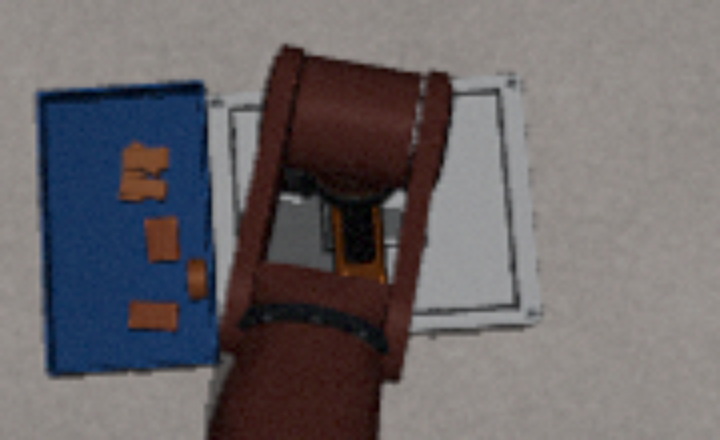

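View pics/s9.png

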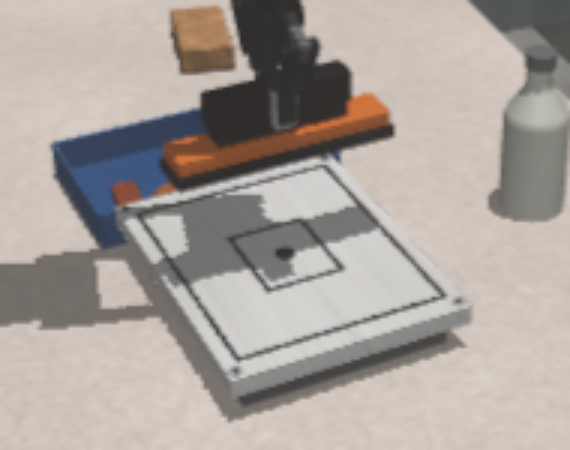

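>>> step_arm --pt "1 -0.03 0 0 0 0 0" --pt "1 -0.035 0 0 0 0 0" --pt "1 -0.035 0 0 0 0 0" --pt "1 -0.035 0 0 0 0 0" --pt "1 -0.03 0 0 0 0 0"

```text
time_s: 12.25
eef_pos: [0.5604, -0.1692, 0.1771]
tool_rot: [-0.0, 0.669, 0.743, -0.0]
force: [0.4, 0.1, -2.9]
opening: 0.297
```

>>> step_arm --pt "1 -0.02 0 0 0 0 0" --pt "1 -0.01 0 0 0 0 0" --pt "1 0 0 0 0 0 -3.6" --pt "1 0 0 0 0 0 -3.6" --pt "1 0 0 0 0 0 0"

```text
time_s: 12.67
eef_pos: [0.5635, -0.1965, 0.1769]
tool_rot: [-0.001, 0.621, 0.784, 0.0]
force: [1.0, 1.1, -3.2]
opening: 0.298
```

>>> step_arm --pt "1 0 0 0.01 0 0 0" --pt "1 0 0 0.02 0 0 0" --pt "1 0 0 0.02 0 0 0" --pt "1 0 0 0.01 0 0 0" --pt "1 0 0 0 0 0 0"

```text
time_s: 13.08
eef_pos: [0.561, -0.1953, 0.1134]
tool_rot: [-0.004, 0.621, 0.784, -0.001]
force: [0.3, 0.3, -3.3]
opening: 0.296
```

>>> step_arm --pt "1 0 0 0 0 0 0" --pt "1 0 0 0 0 0 0"

```text
time_s: 13.25
eef_pos: [0.5649, -0.1976, 0.1187]
tool_rot: [0.001, 0.621, 0.784, 0.0]
force: [1.0, 0.4, -3.0]
opening: 0.298
```

```bash
cat >g.py <<'E'
from h import *
s=telemetry.sense();q=s["tool_rot"];A=Ro.from_quat([q[1],q[2],q[3],q[0]]).as_matrix()
print(s["time_s"],s["eef_pos"],'yaw',np.degrees(np.arctan2(A[1,0],A[0,0])),'tilt',A[:2,2],'q6',s["q"][5],'toolDelta',A.T@(np.array([.5657,-.2365,.0333])-s["eef_pos"]),s["force"])
E
python3 g.py
```

```text
13.25 [ 0.5649 -0.1976  0.1187] yaw 103.20405393790354 tilt [ 0.0015 -0.0007] q6 -2.25505215892571 toolDelta [-0.038  -0.0082  0.0854] [ 1.0209  0.3618 -2.971 ]
```

>>> step_arm --pt "1 -0.01 -0.002 0 0 0 0" --pt "1 -0.018 -0.004 0 0 0 0" --pt "1 -0.01 -0.002 0 0 0 0" --pt "1 0 0 0 0 0 0" --pt "1 0 0 0 0 0 0"

```text
time_s: 13.67
eef_pos: [0.5654, -0.2374, 0.1187]
tool_rot: [0.001, 0.622, 0.783, 0.0]
force: [-0.2, -0.1, -3.6]
opening: 0.295
```

```bash
python3 g.py
```

```text
13.6667 [ 0.5654 -0.2374  0.1187] yaw 103.09718784190828 tilt [ 0.0014 -0.0002] q6 -2.3117542914725484 toolDelta [0.0008 0.0004 0.0854] [-0.1598 -0.129  -3.5749]
```

>>> step_arm --pt "1 0 0 0.012 0 0 0" --pt "1 0 0 0.02 0 0 0" --pt "1 0 0 0.02 0 0 0" --pt "1 0 0 0.015 0 0 0" --pt "1 0 0 0.008 0 0 0"

```text
time_s: 14.08
eef_pos: [0.5626, -0.2342, 0.0392]
tool_rot: [-0.003, 0.621, 0.784, -0.0]
force: [-1.0, 0.3, -3.0]
opening: 0.295
```

>>> step_arm --pt "1 0 0 0.003 0 0 0" --pt "1 0 0 0.002 0 0 0" --pt "1 0 0 0 0 0 0" --pt "1 0 0 0 0 0 0"

```text
time_s: 14.42
eef_pos: [0.5659, -0.2367, 0.0389]
tool_rot: [0.001, 0.621, 0.784, 0.0]
force: [-0.5, -0.2, -3.2]
opening: 0.297
```

```bash
python3 g.py
```

```text
14.4167 [ 0.5659 -0.2367  0.0389] yaw 103.21682498382711 tilt [ 0.0019 -0.001 ] q6 -2.3120187316821794 toolDelta [ 0.0002 -0.0002  0.0056] [-0.483  -0.2168 -3.2212]
```

>>> step_arm --pt "1 0 0 0.002 0 0 0" --pt "1 0 0 0.002 0 0 0" --pt "1 0 0 0.001 0 0 0" --pt "1 0 0 0 0 0 0" --pt "1 0 0 0 0 0 0"

```text
time_s: 14.83
eef_pos: [0.5653, -0.2366, 0.0333]
tool_rot: [0.0, 0.621, 0.784, 0.0]
force: [0.7, 0.6, -1.4]
opening: 0.298
```

```bash
python3 g.py
```

```text
14.8333 [ 0.5653 -0.2366  0.0333] yaw 103.20406869002356 tilt [ 0.0008 -0.0005] q6 -2.3120289824686453 toolDelta [0.     0.0004 0.    ] [ 0.7037  0.6044 -1.4006]
```

Touching the bench; settle 0.5 mm more, then release partly (clear of the plate) and rise.

>>> step_arm --pt "1 0 0 0.0005 0 0 0" --pt "1 0 0 0 0 0 0"

```text
time_s: 15.0
eef_pos: [0.5654, -0.2366, 0.0334]
tool_rot: [0.0, 0.621, 0.784, 0.0]
force: [-1.8, 0.5, 3.4]
opening: 0.3
```

>>> step_arm --pt "0.2 0 0 0 0 0 0" --pt "-0.2 0 0 0 0 0 0" --pt "-0.5 0 0 0 0 0 0" --pt "-0.5 0 0 0 0 0 0"

```text
time_s: 15.33
eef_pos: [0.565, -0.2363, 0.0323]
tool_rot: [0.0, 0.621, 0.784, 0.0]
force: [0.2, -1.1, -0.3]
opening: 0.749
```

>>> step_arm --pt "-0.5 0 0 -0.01 0 0 0" --pt "-0.5 0 0 -0.025 0 0 0" --pt "-0.5 0 0 -0.035 0 0 0" --pt "-0.5 0 0 -0.035 0 0 0" --pt "-0.5 0 0 -0.035 0 0 0"

```text
time_s: 15.75
eef_pos: [0.5646, -0.2361, 0.1741]
tool_rot: [-0.0, 0.621, 0.784, -0.0]
force: [0.9, -0.6, 0.5]
opening: 0.755
```

>>> step_arm --pt "-0.5 0 0 -0.035 0 0 0" --pt "-0.5 0 0 -0.025 0 0 0" --pt "-0.5 0 0 -0.01 0 0 0" --pt "-0.5 0 0 0 0 0 0" --pt "-0.5 0 0 0 0 0 0"

```text
time_s: 16.17
eef_pos: [0.5647, -0.2362, 0.242]
tool_rot: [-0.0, 0.621, 0.784, -0.0]
force: [-0.8, 0.3, -0.3]
opening: 0.745
```

```bash
python3 g.py; python3 - <<'E'
from h import *
import cv2
s=telemetry.sense()
c=cams.camera("wrist");cv2.imwrite("pics/w10.png",c["img"][:,:,::-1])
c=cams.camera("top");b=cv2.resize(c["img"][195:305,190:370,::-1],(792,484),interpolation=cv2.INTER_CUBIC)
cv2.imwrite("pics/t10.png",b)
c=cams.camera("side");a=cv2.resize(c["img"][160:310,170:345,::-1],None,fx=4,fy=4,interpolation=cv2.INTER_CUBIC)
cv2.imwrite("pics/s10.png",a)
E
```

```text
16.1667 [ 0.5647 -0.2362  0.242 ] yaw 103.20946989420389 tilt [-0.0001  0.    ] q6 -2.3120245111963746 toolDelta [-0.0006  0.0009  0.2087] [-0.7823  0.3421 -0.2899]
```

View pics/w10.png

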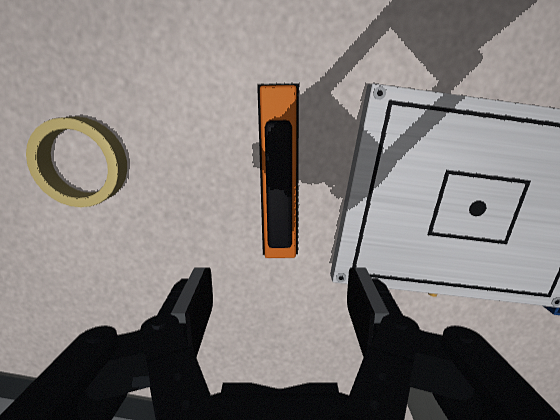

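View pics/t10.png

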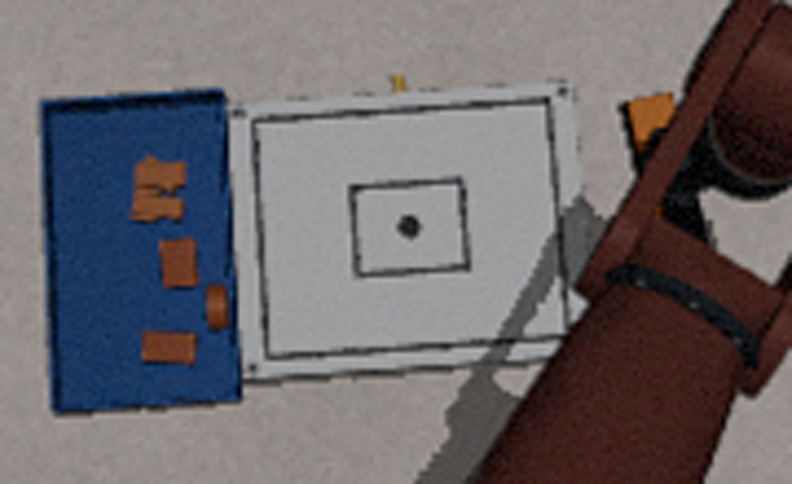

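View pics/s10.png

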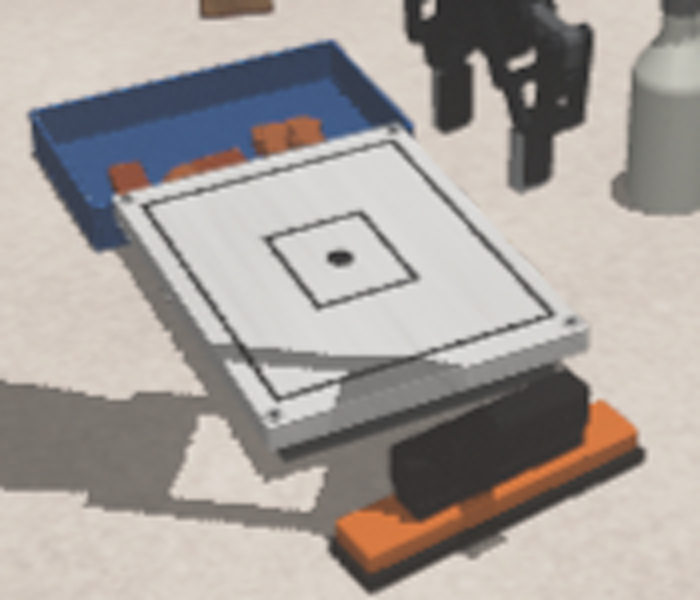

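```bash
python3 - <<'E'
from h import *
T=cams.camera("top");S=cams.camera("side")
t=lambda p,z:ray(T,190+(p[0]+.5)/4.4-.5,195+(p[1]+.5)/4.4-.5,z)
s=lambda p,z:ray(S,170+(p[0]+.5)/4-.5,160+(p[1]+.5)/4-.5,z)
C=np.array([.5447,-.0205]);a=np.radians(6)
loc=lambda P:np.array([[np.cos(a),np.sin(a)],[-np.sin(a),np.cos(a)]])@(P[:2]-C)
for z in(.01,.025,.038,.045):print(z,'T L/R',loc(t((206,307),z)),loc(t((228,307),z)),'S top',loc(s((208,153),z)), loc(s((205,163),z)))
for p in[(158,172),(157,205),(178,262),(168,347)]:print(loc(t(p,.015)))
E
```

```text
0.01 T L/R [-0.0486  0.1664] [-0.0498  0.1487] S top [-0.0118  0.2159] [-0.0189  0.2037]
0.025 T L/R [-0.0501  0.1652] [-0.0513  0.1477] S top [-0.0197  0.1929] [-0.0266  0.1809]
0.038 T L/R [-0.0513  0.1642] [-0.0525  0.1468] S top [-0.0265  0.173 ] [-0.0333  0.1612]
0.045 T L/R [-0.052   0.1637] [-0.0532  0.1464] S top [-0.0301  0.1622] [-0.0369  0.1506]
[0.0631 0.1994]
[0.0361 0.2014]
[-0.0114  0.1867]
[-0.0789  0.198 ]
```

```bash
python3 - <<'E'
from h import *
import cv2
s=telemetry.sense();c=cams.camera("wrist");w=lambda p,z:wray(c,s,*p,z)
rep('hand',[w(p,.07) for p in [(265,122),(292,121),(291,247),(267,248)]])
rep('orange',[w(p,.026) for p in [(258,85),(298,84),(297,257),(263,257)]])
a=cv2.imread("pics/top0.png").astype(int);b=cams.camera("top")["img"][:,:,::-1].astype(int)
for n,(x,y) in dict(bottle=(270,170),tape=(406,236),cork=(147,227)).items():
    print(n,abs(a-b)[y-18:y+18,x-20:x+20].mean())
print(telemetry.sense()["time_s"]);r.hand_in()
E
```

```text
hand c [ 0.563 -0.236]
  len [0.0247 0.1261 0.0249 0.1264] ang [ 105.2307   13.4125  -74.276  -166.6705]
orange c [ 0.5627 -0.2357]
  len [0.0403 0.1931 0.0406 0.192 ] ang [ 104.5356   13.8603  -76.8972 -166.2168]
bottle 10.277083333333334
tape 21.442592592592593
cork 9.937731481481482
16.5167
the job is handed in; nothing more can be done
```

I gripped the scraper by its handle and wiped all five offcuts off the plate into the blue tray in one light stroke. I then laid it back sole down on the bench, let go, rose clear and handed in at about 16.5 s.

- **Offcuts:** the last top and side views show the plate empty and all five offcuts inside the tray. The round plug stands on edge against the inside of the near wall. It measured inside the tray and did not move between two pictures, but its upper edge is about level with the rim.
- **Scraper:** it lies within about 3 mm and 1° of where it was. That offset is within the measuring error.
- **Forces:** the highest contact force I read was about 19 N, at the end of a move.
- **Bottle, tape and cork:** my before-and-after picture comparison did not settle this. The tape patch differed clearly (21 grey levels against about 10 for the other two). The arm and its shadow were near that part of the picture, and I did not trace the cause. In the wrist pictures before and after, the tape lies in about the same place. No move was planned near any of the three.

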